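Bed D-ended rollers against the reference wall of a V-stand

TASK

Clear the screwdriver off the V-stand first and lay it flat in the blue tray. Then take every roller out of its wooden cradle, lay it in a station of its own on the stand, centred over the pair of V-rests, and roll it in the groove until you feel its flats drop home flush against the green wall. Let go of everything and leave the jar and the roll of tape alone.

Things in the scene. Friction and masses are not known exactly. Their poses are not given: they have to be found in the camera images.
- v_stand: fixed stand, base plate 510 (its y) x 90 x 10 mm, with three stations in line, 170 mm apart; origin under its middle on the desk, x away from the robot. V-groove at x = 0: both slopes at 45 degrees, 40 mm along the slope, the far one painted green, the near one bare; bottom line 65 mm, wing tips about 93 mm above the desk. The 84 mm between a station's rests is open for fingers
- station_1: left (+y) station: two V-rests 30 mm wide, centred 57 mm either side of its middle. Origin midway between them in the plane of the green slope, 20 mm up the slope from the V's bottom line; z into the green slope, x down it, y along the groove. A roller with flats home has z along this z, its axis 13 mm back along -z; one lying on its round has its axis 28 mm straight above the V's bottom line
- station_2: middle station: two V-rests 30 mm wide, centred 57 mm either side of its middle. Origin midway between them in the plane of the green slope, 20 mm up the slope from the V's bottom line; z into the green slope, x down it, y along the groove. A roller with flats home has z along this z, its axis 13 mm back along -z; one lying on its round has its axis 28 mm straight above the V's bottom line
- station_3: right (-y) station: two V-rests 30 mm wide, centred 57 mm either side of its middle. Origin midway between them in the plane of the green slope, 20 mm up the slope from the V's bottom line; z into the green slope, x down it, y along the groove. A roller with flats home has z along this z, its axis 13 mm back along -z; one lying on its round has its axis 28 mm straight above the V's bottom line
- roller_a: steel roller with two blue bands, 160 mm long, 0.49 kg; origin at its middle, y along it. Middle 68 mm round, 36 mm thick (grip here); both ends D-shaped, 40 mm thick with a flat (orange line) 13 mm from the axis, facing the same way; z points out through the flats. Either end may lie left. Starts in a wooden cradle, axis 44 mm above the desk, flats within 75 degrees of up. None if absent
- roller_a_flat (a point): point in the plane of the flat of the blue-banded roller: 13 mm from its axis along the roller's z, halfway along its length. None if absent
- roller_b: steel roller with two yellow bands, 160 mm long, 0.49 kg; origin at its middle, y along it. Middle 68 mm round, 36 mm thick (grip here); both ends D-shaped, 40 mm thick with a flat (orange line) 13 mm from the axis, facing the same way; z points out through the flats. Either end may lie left. Starts in a wooden cradle, axis 44 mm above the desk, flats within 75 degrees of up. None if absent
- roller_b_flat (a point): point in the plane of the flat of the yellow-banded roller: 13 mm from its axis along the roller's z, halfway along its length. None if absent
- roller_c: steel roller with two red bands, 160 mm long, 0.49 kg; origin at its middle, y along it. Middle 68 mm round, 36 mm thick (grip here); both ends D-shaped, 40 mm thick with a flat (orange line) 13 mm from the axis, facing the same way; z points out through the flats. Either end may lie left. Starts in a wooden cradle, axis 44 mm above the desk, flats within 75 degrees of up. None if absent
- roller_c_flat (a point): point in the plane of the flat of the red-banded roller: 13 mm from its axis along the roller's z, halfway along its length. None if absent
- screwdriver: slotted screwdriver, 220 mm long, 0.08 kg, left lying in the groove of the stand over the middle station. Origin at half its length, on the underside; y points to the handle end. Yellow handle 26 mm thick from y = 12 to 110 mm, shank 6 mm thick from y = 12 to -110 mm; their common axis is 13 mm above the origin along its own z
- tool_tray: blue open tray standing loose on the desk, 290 mm (its x) by 140 mm (its y), 30 mm high, walls and floor 5 mm thick, 0.5 kg; origin under its middle
- sample_jar: white jar with blue cap, 56 mm high; bystander, origin at the centre of its underside
- tape_roll: roll of masking tape, 104 mm across, 25 mm high; bystander, origin at the centre of its underside

How it is judged (in metres and radians):
On the way:
1. the screwdriver lies in the blue tray while no roller is on the stand yet (x of screwdriver in the frame of tool_tray between -0.035 and 0.035 m and y of screwdriver in the frame of tool_tray between -0.065 and 0.065 m and z of screwdriver in the frame of tool_tray below 0.035 m and height (world z) of screwdriver below 0.04 m and angle between the y axis of screwdriver and the z axis of tool_tray, either way round above 1.47 rad and linear speed of screwdriver below 0.02 m/s and height (world z) of each of roller_a, roller_b, roller_c below 0.07 m), for 0.2 s.
At the end, for the whole second after the job is handed in: Each roller present lies at rest on a station, flats on the green slope (within 0.13 rad and 4 mm of it), axis along the groove (0.08 rad), middle of the flat within 16 mm of the station origin; screwdriver flat in the tray, its middle within 35 mm (x) and 65 mm (y) of the tray's (((distance between roller_a_flat and station_1 below 0.016 m and z of roller_a_flat in the frame of station_1 above -0.004 m and angle between the z axis of roller_a and the z axis of station_1, either way round below 0.13 rad and angle between the y axis of roller_a and the y axis of station_1, either way round below 0.08 rad) or (distance between roller_a_flat and station_2 below 0.016 m and z of roller_a_flat in the frame of station_2 above -0.004 m and angle between the z axis of roller_a and the z axis of station_2, either way round below 0.13 rad and angle between the y axis of roller_a and the y axis of station_2, either way round below 0.08 rad) or (distance between roller_a_flat and station_3 below 0.016 m and z of roller_a_flat in the frame of station_3 above -0.004 m and angle between the z axis of roller_a and the z axis of station_3, either way round below 0.13 rad and angle between the y axis of roller_a and the y axis of station_3, either way round below 0.08 rad)) and linear speed of each of roller_a, roller_b, roller_c, screwdriver below 0.02 m/s and ((distance between roller_b_flat and station_1 below 0.016 m and z of roller_b_flat in the frame of station_1 above -0.004 m and angle between the z axis of roller_b and the z axis of station_1, either way round below 0.13 rad and angle between the y axis of roller_b and the y axis of station_1, either way round below 0.08 rad) or (distance between roller_b_flat and station_2 below 0.016 m and z of roller_b_flat in the frame of station_2 above -0.004 m and angle between the z axis of roller_b and the z axis of station_2, either way round below 0.13 rad and angle between the y axis of roller_b and the y axis of station_2, either way round below 0.08 rad) or (distance between roller_b_flat and station_3 below 0.016 m and z of roller_b_flat in the frame of station_3 above -0.004 m and angle between the z axis of roller_b and the z axis of station_3, either way round below 0.13 rad and angle between the y axis of roller_b and the y axis of station_3, either way round below 0.08 rad)) and ((distance between roller_c_flat and station_1 below 0.016 m and z of roller_c_flat in the frame of station_1 above -0.004 m and angle between the z axis of roller_c and the z axis of station_1, either way round below 0.13 rad and angle between the y axis of roller_c and the y axis of station_1, either way round below 0.08 rad) or (distance between roller_c_flat and station_2 below 0.016 m and z of roller_c_flat in the frame of station_2 above -0.004 m and angle between the z axis of roller_c and the z axis of station_2, either way round below 0.13 rad and angle between the y axis of roller_c and the y axis of station_2, either way round below 0.08 rad) or (distance between roller_c_flat and station_3 below 0.016 m and z of roller_c_flat in the frame of station_3 above -0.004 m and angle between the z axis of roller_c and the z axis of station_3, either way round below 0.13 rad and angle between the y axis of roller_c and the y axis of station_3, either way round below 0.08 rad)) and x of screwdriver in the frame of tool_tray between -0.035 and 0.035 m and y of screwdriver in the frame of tool_tray between -0.065 and 0.065 m and z of screwdriver in the frame of tool_tray below 0.035 m and height (world z) of screwdriver below 0.04 m and angle between the y axis of screwdriver and the z axis of tool_tray, either way round above 1.47 rad); the robot touches nothing.
It fails at once if the sample jar is moved more than 40 mm (distance of sample_jar from where it was at the start of the episode above 0.04 m).
It fails at once if the tape roll is moved more than 40 mm (distance of tape_roll from where it was at the start of the episode above 0.04 m).
Of roller_a, roller_b, roller_c only 2 to 3 are there at a start; the rules pass over those that are not, and their reading is None.
At some moment in a run one of tool_tray may be knocked a few centimetres aside while the robot is not near it.
Once in a run the grip may slacken for a moment while it holds something.
It also fails if it takes over 210 s, if anything falls off the work surface, if the arm or the gripper's body presses on something with over 40 N, if the wrist force passes 120 N, or if a joint passes its speed limit or range.

ROBOT

A 7-joint arm with a two-finger parallel gripper is mounted at the origin on a cart in front of the work surface, level with it; the furniture and walls round the work are solid. World frame = base frame: x ahead of the robot, y to its left, z up, the work surface at z = 0. Lengths are in mm, angles in rad, forces in N, time in s.
With the tool pointing down it reaches from about 400 to 850 mm from the base axis. Payload 4.5 kg.
Tool frame: the origin (TCP) lies on the mounting face of the last link; the fingertips stand 166 mm ahead of it and the grasp point (between the pads) lies 147 mm ahead of it; z points along the fingers, y is the line along which they close (so a half turn about z gives the same grasp; the last joint's range is limited). The gripper opens to 88 mm and grips with 3 to 60 N. Pads are 18 mm wide; open, the fingers measure 123 mm over their backs; the gripper's body (75 mm by 187 mm) begins 45 mm behind the grasp point.
Start: joints at [1.315, 0.689, -0.195, 1.565, 0.157, 0.902, -0.215], TCP at [178.624, -598.942, 404.743] pointing down, gripper open.
Joint ranges: [-3.01, 3.01], [-0.46, 2.08], [-1.47, 1.51], [0.13, 2.56], [-1, 4.14], [0.04, 2.09], [-2.66, 2.66]. Speed limits (rad/s): [2.57, 2.57, 3.14, 3.14, 3.14, 3.14, 3.14].

INTERFACE

Orientations are given as a unit quaternion [w, x, y, z].
In Python, from cell import r, vision gives the robot as it stands. Calls block until the motion is done:
- r.reach(position, orientation): joint-space move of the TCP to a pose.
- r.move_linear(position, velocity=150, rot=None, guard=None): straight line of the TCP; rot=None keeps the orientation; velocity is the mean speed in mm/s. With guard (N) it stops when the force on the tool has changed by that much, and returns True; else False.
- r.set_joints(angles): joint-space move.
- r.gripper_to(opening, strength=None): opening from 0.0 (shut) to 1.0 (fully open); strength is the grip in N (None keeps the last); returns when the fingers have stopped.
- r.sleep(seconds).
- r.solve_ik(position, orientation): joint angles nearest the present ones, or None.
- vision.get_image(name): name is "side" or "top" or "wrist"; returns the picture (420x560x3 uint8, blue, green, red); there is no depth.
- vision.camera_model(name): a dict with "fx", "fy", "cx", "cy" (pixels), "world_to_cam" (4x4, takes a point from world to camera coordinates). Camera axes: x right, y up, looking along -z (the intrinsics and any distortion apply to the point x, -y, -z); pixel columns grow to the right and rows downward; lengths in mm; the calibration is good to about 2 mm. A picture is of the moment at which its call begins: read the wrist's pose just before it. camera_model takes no time and is no camera call; for the wrist camera it gives the pose at the moment of the call.
A pose or a line that the arm cannot do raises r.MotionError and nothing moves.
- r.job_done(): hands the job in; it is judged then, once.
Readings, each from a call of its own:
- r.read_time(): time.
- r.read_joint_positions(): joint angles.
- r.read_dq(): joint speeds.
- r.read_tau(): joint torques, N m.
- r.read_eef_pos(): TCP position.
- r.read_tcp_rot(): TCP orientation.
- r.read_contact_force(): force on the tool from outside, world axes, zero at the start.
- r.read_moment(): the same for the moment, N m.
- r.read_opening(): opening from 0.0 (shut) to 1.0 (fully open).
- r.read_gripper_force(): force on a finger pad.
Only numpy, scipy, OpenCV 4.12 (cv2) and the standard library are available. Lean on these libraries where they do the work, as an engineer would, in place of code of your own. Each camera call takes 0.05 s, during which the arm holds its last target. There are 200 camera calls.

## Working session

There is one attempt and no reset: what is moved stays moved. The work goes in short steps, each a Python script; the robot and the scene stay as the last script left them, time stands still between calls to the robot, and variables do not carry over. Pictures are saved under pics/ and viewed, at most 14 in all, crops included, and the job is handed in when it is done.

```bash
ls; mkdir -p pics; python3 - <<'E'
from cell import r, vision
import cv2
for n in ("top","side"):
    im=vision.get_image(n); cv2.imwrite(f"pics/{n}0.png",im)
    m=vision.camera_model(n); print(n,m)
print(r.read_time(), r.read_tcp_rot(), r.read_eef_pos())
print(vision.camera_model("wrist"))
E
```

```text
pics
top {'fx': 451.62034787834864, 'fy': 451.62034787834864, 'cx': 286.603489292047, 'cy': 211.08489149770722, 'world_to_cam': array([[-2.76803263e-02, -9.99616019e-01, -1.27051494e-03,
        -1.96229915e+01],
       [ 9.91924266e-01, -2.76246674e-02,  1.23786623e-01,
        -5.64526231e+02],
       [-1.23774189e-01,  2.16619953e-03,  9.92308046e-01,
        -1.39210197e+03],
       [ 0.00000000e+00,  0.00000000e+00,  0.00000000e+00,
         1.00000000e+00]])}
side {'fx': 510.935946526003, 'fy': 510.935946526003, 'cx': 284.86216914268255, 'cy': 206.69297949037863, 'world_to_cam': array([[-9.93048744e-01, -1.17387745e-01,  8.62033938e-03,
         5.54145750e+02],
       [ 5.82328407e-02, -4.26335526e-01,  9.02688737e-01,
        -9.98770658e+01],
       [-1.02289438e-01,  8.96915903e-01,  4.30207780e-01,
        -1.34367688e+03],
       [ 0.00000000e+00,  0.00000000e+00,  0.00000000e+00,
         1.00000000e+00]])}
0.1 [-7.42096105e-04  9.89511830e-01  1.44449835e-01 -1.81791677e-04] [ 178.50218217 -598.68730228  404.02831724]
{'fx': 345.8788133655785, 'fy': 345.8788133655785, 'cx': 277.72470924567915, 'cy': 201.49716122123084, 'world_to_cam': array([[ 2.86215271e-01, -9.58165204e-01, -5.10213981e-04,
        -6.24426839e+02],
       [ 9.24263642e-01,  2.76228787e-01, -2.63504035e-01,
         3.42474466e+01],
       [ 2.52621333e-01,  7.49473065e-02,  9.64658159e-01,
        -3.88638640e+02],
       [ 0.00000000e+00,  0.00000000e+00,  0.00000000e+00,
         1.00000000e+00]])}
```

View pics/top0.png

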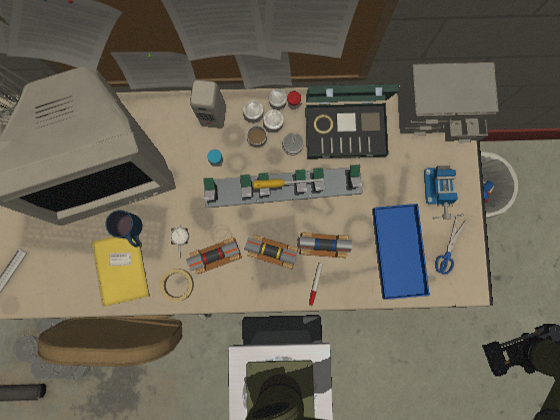

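View pics/side0.png

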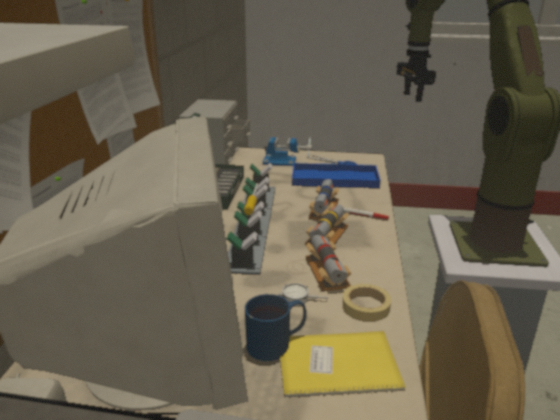

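The top view shows three rollers (red ≈(215,256), yellow ≈(271,250), blue ≈(325,244)), the stand from (205,190) to (362,180) with the screwdriver handle at (268,184), and the tray at (401,251). The tape is at (178,283) and the jar's blue cap at (213,157). In the side view the arm is parked well clear of everything.

```bash
cat > h.py <<'E'
from cell import r, vision
import numpy as np, cv2
from scipy.spatial.transform import Rotation as R
def ray(m,u,v):
    W=m["world_to_cam"]; d=np.array([(u-m["cx"])/m["fx"],-(v-m["cy"])/m["fy"],-1.])
    return -W[:3,:3].T@W[:3,3], W[:3,:3].T@d
def onplane(m,u,v,z):
    o,d=ray(m,u,v); return (o+d*(z-o[2])/d[2])
def proj(m,p):
    W=m["world_to_cam"]; c=W[:3,:3]@np.array(p,float)+W[:3,3]
    return np.array([m["cx"]+m["fx"]*c[0]/-c[2], m["cy"]+m["fy"]*c[1]/c[2]])
def hsvmask(im,lo,hi):
    return cv2.inRange(cv2.cvtColor(im,cv2.COLOR_BGR2HSV),np.array(lo),np.array(hi))
def blobs(mask,amin=30):
    n,l,s,c=cv2.connectedComponentsWithStats(mask)
    return [(s[i],c[i],l==i) for i in range(1,n) if s[i][4]>=amin]
def quat(Rm):
    q=R.from_matrix(Rm).as_quat(); return [q[3],q[0],q[1],q[2]]
def rot():
    q=r.read_tcp_rot(); return R.from_quat([q[1],q[2],q[3],q[0]]).as_matrix()
def down(yaw):
    """tool z down, tool y (closing line) along world direction yaw"""
    y=np.array([np.cos(yaw),np.sin(yaw),0]); z=np.array([0,0,-1.]); return np.column_stack([np.cross(y,z),y,z])
E
python3 - <<'E'
from h import *
im=cv2.imread("pics/top0.png"); m=vision.camera_model("top")
for nm,lo,hi,z,a in (("tray",(105,150,60),(125,255,255),30,1500),("cap",(90,120,80),(105,255,255),56,50),("green",(60,80,30),(90,255,255),80,15),("yel",(20,180,120),(32,255,255),80,15),("red",(0,160,90),(5,255,255),50,6),("blueb",(105,120,50),(125,255,255),50,10)):
    for s,c,l in blobs(hsvmask(im,lo,hi),a):
        if s[1]<130 or s[1]>320: continue
        rc=cv2.minAreaRect(np.argwhere(l)[:,::-1].astype(np.float32))
        print(nm,s[4],np.round(rc[0]),np.round(rc[1]),round(rc[2]),np.round(onplane(m,*c,z)))
b=cv2.boxPoints(cv2.minAreaRect(np.argwhere(hsvmask(im,(105,150,60),(125,255,255))[:, :]*0+0).astype(np.float32))) if 0 else None
cv2.imwrite("pics/crop1.png",cv2.resize(im[150:300,165:365],None,fx=4,fy=4,interpolation=cv2.INTER_CUBIC))
E
```

```text
tray 3850 [401. 251.] [92. 45.] 83 [ 428. -387.   30.]
cap 147 [214. 156.] [12. 13.] 90 [743. 188.  56.]
cap 240 [430. 186.] [35. 11.] 88 [ 625. -486.   56.]
cap 114 [446. 172.] [ 6. 18.] 90 [ 670. -540.   56.]
cap 118 [448. 196.] [ 6. 18.] 90 [ 594. -541.   56.]
green 104 [354. 170.] [11.  9.] 90 [ 678. -249.   80.]
green 87 [318. 173.] [10.  8.] 90 [ 674. -135.   80.]
green 87 [300. 174.] [9. 8.] 90 [671. -80.  80.]
green 52 [263. 176.] [6. 8.] 90 [669.  35.  80.]
green 104 [246. 180.] [11. 10.] 83 [657.  89.  80.]
green 103 [209. 184.] [11.  9.] 79 [650. 202.  80.]
yel 201 [268. 183.] [ 7. 30.] 86 [646.  21.  80.]
yel 21 [263. 248.] [ 2. 11.] 17 [446.  40.  80.]
red 24 [220. 253.] [10.  2.] 69 [438. 175.  50.]
red 24 [205. 258.] [10.  2.] 72 [422. 222.  50.]
red 45 [312. 298.] [ 4. 13.] 9 [ 296. -106.   50.]
blueb 101 [486. 190.] [ 9. 18.] 21 [ 616. -667.   50.]
blueb 4021 [400. 251.] [93. 46.] 83 [ 427. -383.   50.]
blueb 25 [317. 244.] [10.  2.] 90 [ 455. -127.   50.]
blueb 26 [333. 245.] [10.  2.] 90 [ 451. -177.   50.]
blueb 165 [444. 263.] [19. 18.] 72 [ 388. -517.   50.]
```

View pics/crop1.png

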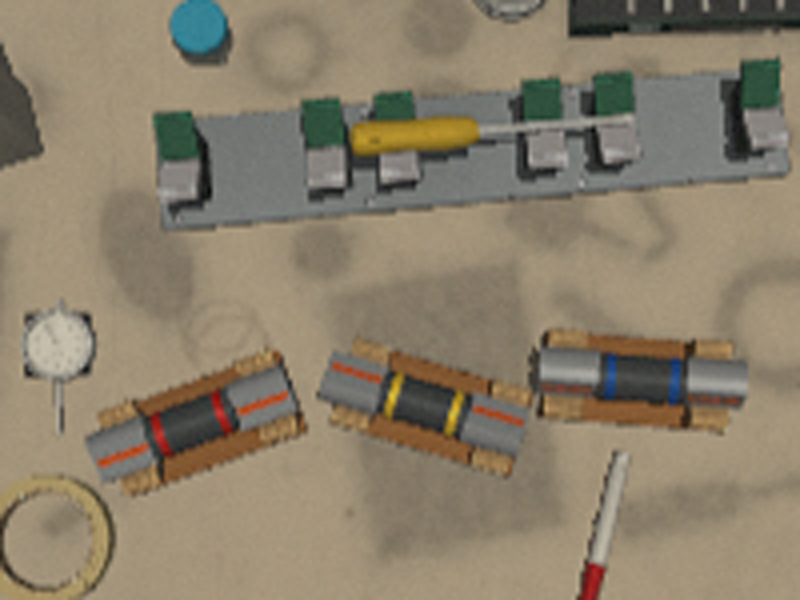

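The crop shows the orange flat lines: red and yellow rollers face roughly up, and blue is rolled toward the robot. The screwdriver handle lies over the middle station with its shank to the right. Next I check whether the arm can tilt at the stand and cradles, and take a wrist look.

```bash
cat >> h.py <<'E'
def tool(yaw_axis, tilt, flip=0):
    """closing line perpendicular to a horizontal roller axis whose heading is a=yaw_axis (angle of roller y in world);
    tilt = rotation about the roller axis (+: top goes to +x). flip: half turn about tool z"""
    M=down(yaw_axis-np.pi/2+np.pi*flip)
    a=np.array([np.cos(yaw_axis),np.sin(yaw_axis),0]); 
    return R.from_rotvec(a*tilt).as_matrix()@M
def tcp(g,M,off=147): return np.array(g,float)-off*M[:,2]
E
python3 - <<'E'
from h import *
W=vision.camera_model("wrist")["world_to_cam"]; M=rot(); c=-W[:3,:3].T@W[:3,3]
print("cam in tool",np.round(M.T@(c-r.read_eef_pos())), "look",np.round(M.T@-W[:3,2],3),"imgup",np.round(M.T@W[1,:3],3))
a=np.pi/2+0.062; ax=np.array([np.cos(a),np.sin(a),0])
for nm,g in (("s1",np.array([655,-23,90])+170*ax),("s2",np.array([655,-23,90])),("s3",np.array([655,-23,90])-170*ax)):
  for f in (0,1):
    print(nm,f,[t for t in range(-90,95,10) if r.solve_ik(tcp(g,tool(a,np.radians(t),f)),quat(tool(a,np.radians(t),f))) is not None])
for nm,g,aa in (("red",(430,198,44),np.pi/2-.33),("yel",(440,20,44),np.pi/2+.3),("blu",(453,-152,44),np.pi/2+.05)):
  for f in (0,1):
    print(nm,f,[t for t in range(-60,65,10) if r.solve_ik(tcp(g,tool(aa,np.radians(t),f)),quat(tool(aa,np.radians(t),f))) is not None])
print(r.read_time())
E
```

```text
cam in tool [70. -0. 20.] look [ 0.076 -0.251  0.965] imgup [ 0.965 -0.     0.263]
s1 0 [-90, -80, -70, -60, -50, -40, -30, -20, -10, 0, 10, 20, 30, 40]
s1 1 [-90, -80, -70, -60, -50, -40, -30, -20, -10, 0, 10, 20, 30, 40]
s2 0 [-90, -80, -70, -60, -50, -40, -30, -20, -10, 0, 10, 20, 30, 40]
s2 1 [-90, -80, -70, -60, -50, -40, -30, -20, -10, 0, 10, 20, 30, 40]
s3 0 [-90, -80, -70, -60, -50, -40, -30, -20, -10, 0, 10, 20, 30, 40]
s3 1 [-90, -80, -70, -60, -50, -40, -30, -20, -10, 0, 10, 20, 30, 40]
red 0 [-60, -50, -40, -30, -20, -10, 0, 10, 20, 30, 40, 50, 60]
red 1 [-60, -50, -40, -30, -20, -10, 0, 10, 20, 30, 40, 50, 60]
yel 0 [-20, -10, 0, 10, 20, 30, 40, 50, 60]
yel 1 [-20, -10, 0, 10, 20, 30, 40, 50, 60]
blu 0 [-30, -20, -10, 0, 10, 20, 30, 40, 50, 60]
blu 1 [-30, -20, -10, 0, 10, 20, 30, 40, 50, 60]
0.1
```

```bash
python3 - <<'E'
from h import *
M=down(-np.pi/2)
r.reach([590,-20,460],quat(M)); r.sleep(.3)
import pickle
m=vision.camera_model("wrist"); im=vision.get_image("wrist"); pickle.dump(m,open("w1.pkl","wb"))
cv2.imwrite("pics/w1.png",im); print(r.read_time(), r.read_eef_pos())
cv2.imwrite("pics/w1b.png",cv2.resize(im,(800,600),interpolation=cv2.INTER_CUBIC))
E
```

```text
2.975 [590.00177501 -20.21586976 460.00176233]
```

View pics/w1b.png

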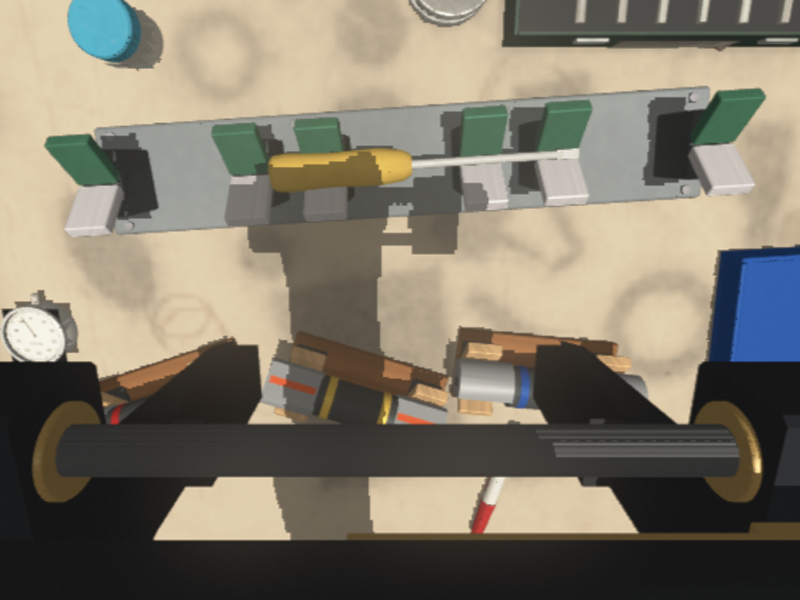

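The wrist view at 800x600 shows the groove junctions at about (90,186)-(119,184) on the left outer rest and (693,146)-(735,141) on the right outer rest. The handle runs from (270,172) to (411,165) and the shank tip is at (578,155). The gripper hides the rollers.

```bash
python3 - <<'E'
from h import *; import pickle
m=pickle.load(open("w1.pkl","rb")); im=cv2.imread("pics/w1.png"); k=.7
for nm,pts,z in (("junc",[(90,186),(119,184),(228,177),(270,174),(465,155),(505,152),(693,146),(735,141)],65),("tips",[(48,137),(94,134),(212,126),(256,123),(462,109),(506,106),(547,103),(590,101),(733,91),(764,92)],93),("sd",[(270,172),(411,165)],83),("shank",[(415,164),(578,155)],72)):
    print(nm,[list(np.round(onplane(m,u*k,v*k,z)[:2])) for u,v in pts])
for s,c,l in blobs(hsvmask(im,(60,80,30),(90,255,255)),100):
    if s[1]>200: continue
    print("green",s, np.round(onplane(m,*c,79)))
for s,c,l in blobs(hsvmask(im,(18,120,90),(32,255,255)),200):
    rc=cv2.minAreaRect(np.argwhere(l)[:,::-1].astype(np.float32)); print("yel",s,rc,np.round(onplane(m,*rc[0],83)))
# rollers from top view: pixels in original top image from crop (x/4+165,y/4+150)
t=vision.camera_model("top")
for nm,P in (("red",[(160,435),(222,411)]),("yel",[(394,396),(457,413)]),("blu",[(610,376),(674,380)])):
    print(nm,[np.round(onplane(t,u/4+165,v/4+150,58)) for u,v in P])
E
```

```text
junc [[np.float64(636.0), np.float64(208.0)], [np.float64(637.0), np.float64(186.0)], [np.float64(643.0), np.float64(105.0)], [np.float64(645.0), np.float64(74.0)], [np.float64(658.0), np.float64(-70.0)], [np.float64(660.0), np.float64(-99.0)], [np.float64(665.0), np.float64(-236.0)], [np.float64(668.0), np.float64(-266.0)]]
tips [[np.float64(670.0), np.float64(214.0)], [np.float64(672.0), np.float64(183.0)], [np.float64(677.0), np.float64(103.0)], [np.float64(679.0), np.float64(74.0)], [np.float64(688.0), np.float64(-63.0)], [np.float64(690.0), np.float64(-92.0)], [np.float64(691.0), np.float64(-119.0)], [np.float64(693.0), np.float64(-148.0)], [np.float64(699.0), np.float64(-241.0)], [np.float64(698.0), np.float64(-261.0)]]
sd [[np.float64(647.0), np.float64(69.0)], [np.float64(652.0), np.float64(-30.0)]]
shank [[np.float64(652.0), np.float64(-33.0)], [np.float64(658.0), np.float64(-150.0)]]
green [ 484   63   51   38 1185] [ 684. -248.   79.]
green [  32   95   50   34 1002] [656. 203.  79.]
yel [ 188  104  100   30 2372] ((237.70712280273438, 118.15856170654297), (25.73162078857422, 99.44216918945312), 86.24827575683594) [649.  20.  83.]
yel [ 23 288  18  62 339] ((30.81171989440918, 318.2655944824219), (15.430724143981934, 61.273460388183594), 2.862405300140381) [420. 270.  83.]
yel [514 288  19  63 357] ((523.960205078125, 318.6636657714844), (62.26383972167969, 15.997173309326172), 86.12147521972656) [ 419. -310.   83.]
red [array([421., 219.,  58.]), array([438., 171.,  58.])]
yel [array([445.,  39.,  58.]), array([431.,  -9.,  58.])]
blu [array([ 456., -128.,   58.]), array([ 452., -177.,   58.])]
```

```bash
cat >> h.py <<'E'
def tray():
    im=vision.get_image("top"); m=vision.camera_model("top")
    b=max(blobs(hsvmask(im,(105,150,60),(125,255,255)),1500),key=lambda t:t[0][4])[2].astype(np.uint8)
    c=max(cv2.findContours(b,cv2.RETR_EXTERNAL,cv2.CHAIN_APPROX_NONE)[0],key=cv2.contourArea)
    p=np.array([onplane(m,u,v,28)[:2] for u,v in c[:,0]],np.float32)
    (cx,cy),(w,h),_=rc=cv2.minAreaRect(p); q=cv2.boxPoints(rc)
    e=max((q[1]-q[0],q[2]-q[1]),key=np.linalg.norm); 
    if e[0]<0: e=-e
    return np.array([cx,cy]),np.arctan2(e[1],e[0]),(w,h)
E
python3 - <<'E'
from h import *
a=np.pi/2+.05
c,h,wh=tray(); print("tray",c,h,wh)
for f in (0,1):
    M=tool(a,0,f); q=r.solve_ik(tcp((651,-5,90),M),quat(M)); print("pick",f,np.round(q,2))
    for k in (0,1):
        hh=h+np.pi*k; P=tool(hh,0,f); g=np.r_[c+37*np.array([np.cos(hh),np.sin(hh)]),40]
        q2=r.solve_ik(tcp(g,P),quat(P)); print(" place",k,np.round(g),None if q2 is None else np.round(q2,2))
M=tool(a,0,0)
r.gripper_to(1.0); r.reach(tcp((651,-5,220),M),quat(M))
hit=r.move_linear(tcp((651,-5,90),M),120,guard=12)
print("hit",hit,r.read_eef_pos()); 
r.gripper_to(0,30); print(r.read_opening(),r.read_gripper_force())
r.move_linear(tcp((651,-5,220),M),120); print(r.read_opening(),r.read_gripper_force(),r.read_time())
E
```

```text
tray [ 430.10192871 -390.76113892] 0.06145788 (285.92388916015625, 139.13485717773438)
pick 0 [ 0.17  0.97 -0.44  1.59  0.56  0.71 -0.49]
 place 0 [ 467. -388.   40.] [ 0.67  0.98 -0.09  1.75  0.17  0.43 -1.05]
 place 1 [ 393. -393.   40.] [ 1.33  1.3  -1.26  1.88  1.39  1.2   1.16]
pick 1 [-0.39  1.05  0.65  1.62 -0.85  0.78 -2.43]
 place 0 [ 467. -388.   40.] [ 1.21  1.32 -1.26  1.72  1.36  1.24  1.2 ]
 place 1 [ 393. -393.   40.] [ 0.75  0.94 -0.09  1.91  0.25  0.3  -1.04]
hit False [651.40930599  -4.91057764 237.85510683]
0.28306657675798375 29.988647048780877
0.28197927841471243 29.9859887722414 7.85
```

```bash
python3 - <<'E'
from h import *
c,h,wh=tray(); P=tool(h,0,0); g=c+37*np.array([np.cos(h),np.sin(h)])
r.reach(tcp((*g,170),P),quat(P)); print(r.read_opening(),r.read_time())
W=vision.get_image("wrist"); S=vision.get_image("side")
hit=r.move_linear(tcp((*g,31),P),100,guard=8); print("hit",hit,r.read_eef_pos()[2]-147)
if hit: pass
r.gripper_to(.5,20); r.sleep(.3)
r.move_linear(tcp((*g,200),P),150)
r.reach([430,-200,460],quat(tool(np.pi/2,0,0))); r.sleep(.2)
t=vision.get_image("top"); c2,h2,_=tray(); print(c,h,c2,h2)
cv2.imwrite("pics/a.png",np.hstack([cv2.resize(t[130:320,150:470],(560,420)),cv2.resize(S[100:310,200:480],(560,420))])[:, :]);
cv2.imwrite("pics/a.png",cv2.resize(np.hstack([cv2.resize(t[130:320,190:470],(400,420)),cv2.resize(W,(400,420))]),(800,420)))
print(r.read_time())
E
```

```text
0.28255975602729694 9.475
hit False 31.643355057979335Traceback (most recent call last):
  File "<stdin>", line 10, in <module>
  File "h.py", line 33, in tray
    b=max(blobs(hsvmask(im,(105,150,60),(125,255,255)),1500),key=lambda t:t[0][4])[2].astype(np.uint8)
      ~~~^^^^^^^^^^^^^^^^^^^^^^^^^^^^^^^^^^^^^^^^^^^^^^^^^^^^^^^^^^^^^^^^^^^^^^^^^
ValueError: max() iterable argument is empty
```

```bash
python3 - <<'E'
from h import *; import pickle
r.reach([510,15,400],quat(down(-np.pi/2))); r.gripper_to(1.0); r.sleep(.2)
m=vision.camera_model("wrist"); im=vision.get_image("wrist"); pickle.dump(m,open("w2.pkl","wb")); cv2.imwrite("pics/w2.png",im)
t=vision.get_image("top"); cv2.imwrite("pics/t2.png",t)
cv2.imwrite("pics/b.png",np.hstack([cv2.resize(t[160:310,360:460],(240,360)),cv2.resize(im[:300],(560,360))][::1]))
cv2.imwrite("pics/b.png",np.vstack([cv2.resize(im[0:300],(800,429),interpolation=cv2.INTER_CUBIC),cv2.resize(t[195:310,340:460],(178,171)).copy() if 0 else np.pad(cv2.rotate(t[195:305,365:440],cv2.ROTATE_90_CLOCKWISE).repeat(2,0).repeat(2,1),((0,0),(0,580),(0,0)))]))
print(r.read_time())
E
```

```text
17.0333
```

View pics/b.png

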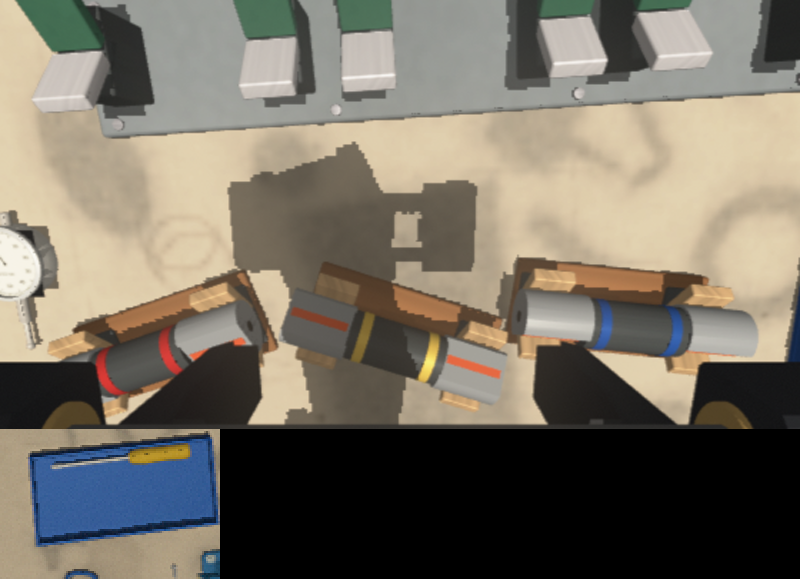

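The screwdriver is in the tray with its middle roughly central, close to the +y long wall. In the 800-px wrist view the roller bands are at red (171,350), yellow (362,338)/(430,358) and blue (603,326)/(674,331). The orange lines show on yellow but not on blue, whose flat is turned toward the robot.

```bash
python3 - <<'E'
from h import *; import pickle
w=pickle.load(open("w2.pkl","rb")); t=vision.camera_model("top"); k=.7
T=lambda u,v:(u/4+165,v/4+150)
wb={"yel":[(362,338),(430,358)],"blu":[(603,326),(674,331)],"red":[(108,371),(171,350)]}
tb={"red":[(160,435),(222,411)],"yel":[(394,396),(457,413)],"blu":[(610,376),(674,380)]}
tl={"red":[(122,456),(264,403)],"yel":[(356,372),(498,416)],"blu":[(567,388),(715,401)]}
wl={"yel":[(319,318),(473,368)]}
for n in tb:
    A=np.array([onplane(t,*T(*p),44) for p in tb[n]]); B=np.array([onplane(w,u*k,v*k,44) for u,v in wb[n]])
    for X in (A,B):
        print(n,"mid",np.round(X.mean(0)[:2],1),"head",round(np.arctan2(*(X[0]-X[1])[[1,0]]),3))
    C=(A+B)/2 if n!="red" else A
    a=np.arctan2(*(C[0]-C[1])[[1,0]]); ax=np.array([np.cos(a),np.sin(a),0]); ex=np.cross(ax,[0,0,1]); c=C.mean(0)
    for cam,L,f in ((t,tl,T),(w,wl,lambda u,v:(u*k,v*k))):
        for p in L.get(n,[]):
            o,d=ray(cam,*f(*p)); best=[]
            for th in np.arange(-110,111,2):
                q=c+13*(ex*np.sin(np.radians(th))+np.array([0,0,1])*np.cos(np.radians(th)))
                nn=np.cross(d,ax); nn/=np.linalg.norm(nn); best.append((abs((q-o)@nn),th))
            best.sort(); print("   theta",best[0],best[1])
E
```

```text
red mid [429.4 197.6] head 1.913
red mid [432.8 204. ] head 1.901
   theta (np.float64(0.21070531486827773), np.int64(-26)) (np.float64(0.21452006006345578), np.int64(-24))
   theta (np.float64(0.020146867606838707), np.int64(-32)) (np.float64(0.3859876441539879), np.int64(-30))
yel mid [438.7  15.5] head 1.281
yel mid [442.6  15.7] head 1.265
   theta (np.float64(0.009063466050823369), np.int64(36)) (np.float64(0.34438674866350977), np.int64(38))
   theta (np.float64(0.20028138384552055), np.int64(20)) (np.float64(0.22418909100794046), np.int64(18))
   theta (np.float64(0.005679136954912448), np.int64(54)) (np.float64(0.368025547308333), np.int64(56))
   theta (np.float64(0.1783673511938426), np.int64(36)) (np.float64(0.2620739678943223), np.int64(34))
blu mid [ 454.6 -153.3] head 1.481
blu mid [ 457.7 -158.9] head 1.497
   theta (np.float64(0.01295063345303412), np.int64(-80)) (np.float64(0.04423268148612518), np.int64(-106))
   theta (np.float64(3.5505806917294507), np.int64(-92)) (np.float64(3.55424870244572), np.int64(-94))
```

```bash
cat >> h.py <<'E'
OFF=152                                   # TCP to roller axis (5 mm below grasp point)
AS=np.pi/2+.066; SAX=np.array([np.cos(AS),np.sin(AS),0]); SEX=np.array([np.sin(AS),-np.cos(AS),0])
S0=np.array([651.5,-26,65.])              # bottom line of V, middle station
def spt(st,x,z): return S0+170*(2-st)*SAX+x*SEX+np.array([0,0,z])   # x,z from V bottom line
def sgo(st,x,z,t,f,v=100,guard=None):
    M=tool(AS,np.radians(t),f); return r.move_linear(tcp(spt(st,x,z),M,OFF),v,rot=quat(M),guard=guard)
def turn(st,x,z,t0,t1,f,v=90):
    n=int(np.ceil(abs(t1-t0)/8))
    for t in np.linspace(t0,t1,n+1)[1:]: sgo(st,x,z,t,f,v)
ROLL={"red":((430,199,44),1.91),"yel":((440,15.6,44),1.273),"blu":((456,-155,44),1.49)}
def st(): return "t %.1f open %.1fmm F %.1f"%(r.read_time(),88*r.read_opening(),r.read_gripper_force())
def pick(n,t,f):
    c,a=ROLL[n]; c=np.array(c,float); M=tool(a,np.radians(t),f); up=np.array([0,0,1.])
    r.gripper_to(1.0); r.reach(tcp(c+110*up,M,OFF),quat(M))
    hit=r.move_linear(tcp(c,M,OFF),120,guard=15); print("pick hit",hit,np.round(r.read_eef_pos()-tcp(c,M,OFF),1))
    if hit: return False
    r.gripper_to(0,55); print(st(),np.round(r.read_contact_force(),1))
    r.move_linear(tcp(c+150*up,M,OFF),120); print(st()); return True
E
python3 - <<'E'
from h import *
print(tool(1.273,0,0)[:,1], [ (f,n,np.round(r.solve_ik(tcp(ROLL[n][0],tool(ROLL[n][1],0,f),OFF),quat(tool(ROLL[n][1],0,f))),1)[[0,6]]) for n in ROLL for f in (0,1)])
for s in (1,2,3):
  for f in (0,1):
    for t in (-40,0,40):
      M=tool(AS,np.radians(t),f); q=r.solve_ik(tcp(spt(s,0,120),M,OFF),quat(M)); print(s,f,t,None if q is None else np.round(q,1))
E
```

```text
[ 0.9559854  -0.29341424  0.        ] [(0, 'red', array([-0.4, -1.1])), (1, 'red', array([0.1, 1.6])), (0, 'yel', array([ 0.2, -1.9])), (1, 'yel', array([-0. ,  1.2])), (0, 'blu', array([ 0.4, -0.8])), (1, 'blu', array([0.9, 1.9]))]
1 0 -40 [ 0.3  1.1 -1.3  2.1  2.   1.2 -2. ]
1 0 0 [ 0.   0.9 -0.7  1.5  0.6  1.  -0.7]
1 0 40 [-0.1  1.3 -0.7  0.7  0.4  2.  -0.5]
1 1 -40 [-0.3  0.7 -0.2  2.2  2.5  0.6  0.4]
1 1 0 [ 0.3  1.1 -1.3  1.5  1.1  1.3  2.1]
1 1 40 [-0.   1.3 -1.   0.7  0.6  2.1  2.6]
2 0 -40 [ 0.7  1.1 -1.3  2.2  2.1  1.  -1.7]
2 0 0 [ 0.3  0.9 -0.7  1.5  0.6  1.  -0.5]
2 0 40 [ 0.1  1.3 -0.7  0.7  0.5  2.  -0.3]
2 1 -40 [ 0.2  0.8 -0.4  2.2  2.7  0.5  0.6]
2 1 0 [-0.4  0.9  0.7  1.6 -0.7  0.9 -2.5]
2 1 40 [-0.3  1.4  1.1  0.7 -0.8  2.  -2.6]
3 0 -40 [ 1.   1.1 -1.2  2.   2.   0.7 -1.3]
3 0 0 [ 0.5  0.9 -0.7  1.4  0.6  1.  -0.2]
3 0 40 [ 0.2  1.3 -0.2  0.5  0.3  2.1  0.2]
3 1 -40 [ 0.7  0.8 -0.6  2.   2.7  0.3  1. ]
3 1 0 [ 0.1  0.9  0.3  1.4 -0.3  0.9 -2.6]
3 1 40 [ 0.   1.4  0.9  0.5 -0.5  2.1 -2.6]
```

```bash
python3 - <<'E'
from h import *
ok=pick("yel",0,0)
if ok:
    M=tool(AS,np.radians(40),0); r.reach(tcp(spt(2,0,130),M,OFF),quat(M)); print(st())
    print("hit",sgo(2,0,29,40,0,60,guard=10),r.read_eef_pos()-tcp(spt(2,0,28),M,OFF),r.read_contact_force())
    print(st())
E
```

```text
Traceback (most recent call last):
  File "h.py", line 54, in pick
    hit=r.move_linear(tcp(c,M,OFF),120,guard=15); print("pick hit",hit,np.round(r.read_eef_pos()-tcp(c,M,OFF),1))
cell.MotionError: the arm cannot follow that straight line within its joint ranges
```

```bash
python3 - <<'E'
from h import *
print(np.round(r.read_joint_positions(),2)); c,a=ROLL["yel"]
for f in (0,1):
  for t in (-10,0,10,20):
    M=tool(a,np.radians(t),f)
    for z in (44,154):
        q=r.solve_ik(tcp((c[0],c[1],z),M,OFF),quat(M)); print(f,t,z,None if q is None else np.round(q,2))
E
```

```text
[ 0.11  0.66 -0.39  2.19  0.65  0.4  -1.12]
0 -10 44 [ 0.47  1.25 -1.26  2.37  1.72  1.23 -2.21]
0 -10 154 [ 0.06  0.65 -0.41  2.34  1.46  0.33 -1.98]
0 0 44 [ 0.23  0.96 -0.62  2.23  1.47  0.5  -1.91]
0 0 154 [ 0.11  0.66 -0.39  2.19  0.65  0.4  -1.12]
0 10 44 [ 0.15  0.93 -0.4   2.09  0.66  0.41 -1.06]
0 10 154 [ 0.26  0.75 -0.58  2.04  0.5   0.66 -0.94]
0 20 44 [ 0.26  1.01 -0.55  1.93  0.51  0.68 -0.89]
0 20 154 [ 0.34  0.84 -0.69  1.9   0.41  0.9  -0.85]
1 -10 44 [-0.1   0.91 -0.16  2.4   2.55  0.37  0.08]
1 -10 154 [-0.22  0.63  0.03  2.35  1.55  0.07  1.11]
1 0 44 [-0.02  0.89 -0.19  2.25  1.48  0.15  1.22]
1 0 154 [ 0.11  0.66 -0.39  2.19  0.65  0.4  -1.12]
1 10 44 [ 0.44  1.09 -0.93  2.07  1.12  0.81  1.62]
1 10 154 [-0.57  0.89  0.87  2.09 -0.94  0.86 -2.51]
1 20 44 [-0.42  1.09  0.65  1.97 -0.94  0.86 -2.54]
1 20 154 [-0.52  0.95  0.87  1.95 -0.82  1.08 -2.6 ]
```

```bash
sed -i 's/r.gripper_to(1.0); r.reach(tcp(c+110/r.gripper_to(.75); r.reach(tcp(c+110/' h.py; python3 - <<'E'
from h import *
ok=pick("yel",12,0)
if ok:
    M=tool(AS,np.radians(40),0); r.reach(tcp(spt(2,0,130),M,OFF),quat(M)); print(st())
    print("hit",sgo(2,0,29,40,0,60,guard=10),r.read_eef_pos()-tcp(spt(2,0,28),M,OFF),r.read_contact_force())
    print(st())
E
```

```text
pick hit False [0.1 0.2 0.5]
t 20.6 open 34.6mm F 54.9 [ 3.8 -0.9  0.3]
t 22.0 open 34.5mm F 54.8
t 23.1 open 34.9mm F 54.9
hit False [-0.20828088 -0.02677371  1.83566461] [-4.1023654  -1.76231499  0.03661691]
t 25.0 open 34.8mm F 54.8
```

```bash
python3 - <<'E'
from h import *
M=tool(AS,np.radians(40),0); ref=tcp(spt(2,0,28),M,OFF)
print("hit",sgo(2,0,22,40,0,30,guard=8),np.round(r.read_eef_pos()-ref,1),np.round(r.read_contact_force(),1))
r.sleep(.2); im=vision.get_image("side"); w=vision.get_image("wrist")
cv2.imwrite("pics/c.png",np.hstack([cv2.resize(im[140:290,190:300],(308,420),interpolation=cv2.INTER_CUBIC),cv2.resize(w,(480,420))]))
E
```

```text
hit True [-0.8  0.1  0.2] [-0.4 -0.7  2.1]
```

View pics/c.png

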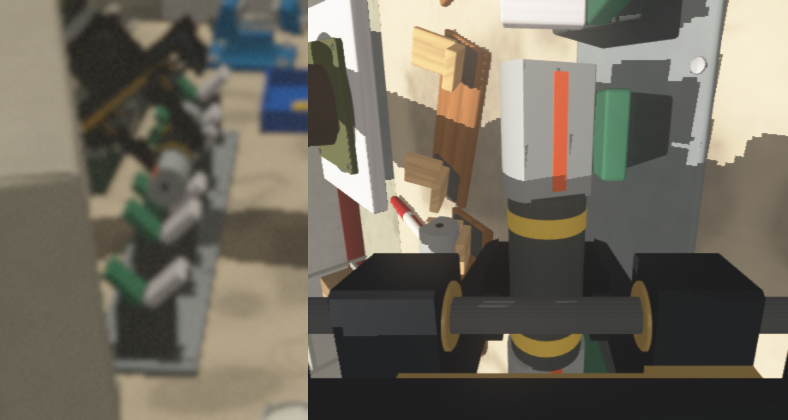

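The wrist picture shows the yellow roller resting on the V-rests. Its orange line is at x≈561 against the axis at about 549, so the flat is about 23° past the tool direction, which makes θ≈63° as predicted. I turn it the remaining 72° next.

```bash
cat >> h.py <<'E'
def seat(s,t0,t1,f=0,cur=None):
    """from holding in the groove at tilt cur: let go, swing back to t0, grip, lift, turn to t1, lower, let go"""
    if cur is not None:
        r.gripper_to(.7); turn(s,0,28,cur,t0,f); r.gripper_to(0,55); print("regrip",st())
    sgo(s,0,34,t0,f,40); turn(s,0,34,t0,t1,f); print("turned",st())
    sgo(s,5,32,t1,f,40); hit=sgo(s,5,21,t1,f,25,guard=10)
    M=tool(AS,np.radians(t1),f); e=r.read_eef_pos()-tcp(spt(s,5,23.3),M,OFF)
    print("lower",hit,"dx %.1f dz %.1f"%(e@SEX,e[2]),np.round(r.read_contact_force(),1),st())
def probe(s,f=0,x=5,F=12):
    """push down with shut fingers on top of the roller; home: 0, on its round +4.7"""
    r.gripper_to(0,20); M=tool(AS,0,f); g=spt(s,x,23.3+18); 
    r.reach(tcp(g+[0,0,60],M,166),quat(M)); r.move_linear(tcp(g+[0,0,12],M,166),100)
    hit=r.move_linear(tcp(g-[0,0,6],M,166),20,guard=F); z=(r.read_eef_pos()-tcp(g,M,166))[2]
    r.move_linear(tcp(g+[0,0,80],M,166),100); print("probe",hit,"dz %.1f"%z,"t %.1f"%r.read_time()); return z
E
python3 - <<'E'
from h import *
seat(2,-32,40,0,cur=40)
r.sleep(.1); w=vision.get_image("wrist"); cv2.imwrite("pics/d1.png",w)
r.gripper_to(.6); r.sleep(.2); w2=vision.get_image("wrist")
sgo(2,5,110,40,0,150)
probe(2)
cv2.imwrite("pics/d.png",cv2.resize(np.hstack([w[:300,150:500],w2[:300,150:500]]),None,fx=1.1,fy=1.1))
E
```

```text
regrip t 30.8 open 34.5mm F 55.0
turned t 35.3 open 34.5mm F 55.0
lower True dx -1.0 dz -0.3 [-2.4  0.5  1.9] t 36.0 open 34.5mm F 55.0
probe True dz 0.4 t 41.6
```

View pics/d.png

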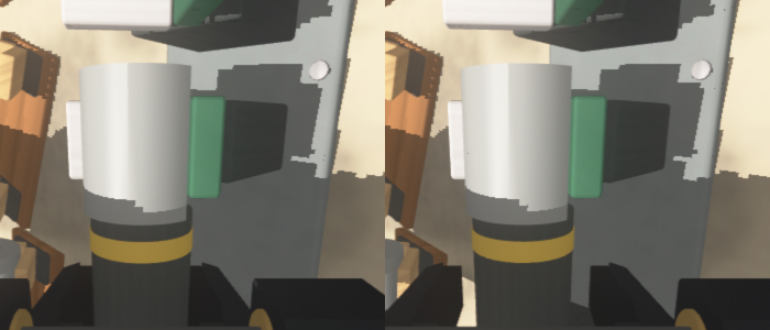

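The yellow roller is down flush against the green rest in the picture, and the probe reads within 0.4 mm of home height. Next is red, with a half turn.

```bash
cat >> h.py <<'E'
def theta(s,x=0,z=28):
    """flat angle of the roller in the groove from the orange line in the wrist picture"""
    m=vision.camera_model("wrist"); im=vision.get_image("wrist"); k=hsvmask(im,(4,150,120),(12,255,255))
    b=[t for t in blobs(k,60) if t[0][3]>1.2*t[0][2] and abs(t[1][0]-m["cx"])<60 and t[1][1]<260]
    if not b: return None,im
    u,v=max(b,key=lambda t:t[0][4])[1]; o,d=ray(m,u,v); n=np.cross(d,SAX); n/=np.linalg.norm(n); c=spt(s,x,z); cam=o-c
    B=[]
    for th in np.arange(-60,200,1.):
        p=SEX*np.sin(np.radians(th))+np.array([0,0,np.cos(np.radians(th))])
        if (cam-13*p)@p>0: B.append((abs((c+13*p-o)@n),th))
    return min(B),im
E
python3 - <<'E'
from h import *
ok=pick("red",10,1)
if ok:
    t1=30; M=tool(AS,np.radians(t1),0); r.reach(tcp(spt(1,0,130),M,OFF),quat(M)); print(st())
    sgo(1,0,34,t1,0,80,guard=10); print("hit",sgo(1,0,22,t1,0,30,guard=8)); e=r.read_eef_pos()-tcp(spt(1,0,28),M,OFF)
    print("dx %.1f dz %.1f"%(e@SEX,e[2]),st())
    th,im=theta(1); print(th); cv2.imwrite("pics/e.png",im)
E
```

```text
pick hit False [ 0.2 -0.1  0.3]
t 46.0 open 34.6mm F 54.9 [ 2.9  1.9 -1.1]
t 47.4 open 34.5mm F 54.9
t 49.4 open 34.8mm F 54.9
hit True
dx -0.8 dz 0.1 t 51.0 open 34.8mm F 54.9
(np.float64(0.0024755617727673747), np.float64(72.0))
```

View pics/e.png

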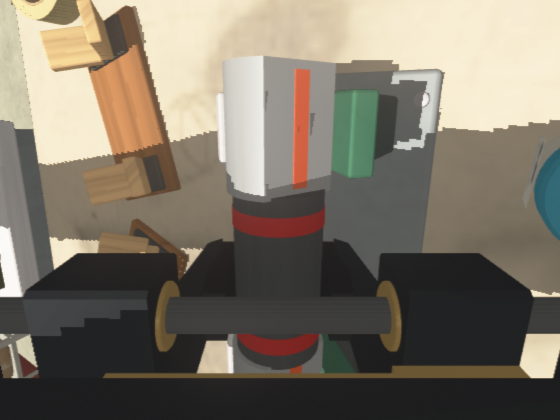

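The red roller rests on station 1. Its orange line at x≈302 against the axis at about 279 gives θ≈72°, and the jar stays clear at the right edge.

```bash
python3 - <<'E'
from h import *
seat(1,-33,30,0,cur=30)
th,im=theta(1,5,23.3); print("orange seen:",th)
r.gripper_to(.6); r.sleep(.2); sgo(1,5,110,30,0,150); z=probe(1)
E
```

```text
Traceback (most recent call last):
  File "h.py", line 61, in seat
    r.gripper_to(.7); turn(s,0,28,cur,t0,f); r.gripper_to(0,55); print("regrip",st())
                      ~~~~^^^^^^^^^^^^^^^^^
  File "h.py", line 48, in turn
    for t in np.linspace(t0,t1,n+1)[1:]: sgo(st,x,z,t,f,v)
                                         ~~~^^^^^^^^^^^^^^
  File "h.py", line 45, in sgo
    M=tool(AS,np.radians(t),f); return r.move_linear(tcp(spt(st,x,z),M,OFF),v,rot=quat(M),guard=guard)
                                       ~~~~~~~~~~~~~^^^^^^^^^^^^^^^^^^^^^^^^^^^^^^^^^^^^^^^^^^^^^^^^^^
cell.MotionError: the arm cannot follow that straight line within its joint ranges
```

```bash
python3 - <<'E'
from h import *
M=rot(); print(np.round(r.read_joint_positions(),2), "tilt",np.round(np.degrees(np.arctan2(-M[:,2]@SEX,-M[2,2])),1),st())
for t in (30,20,10,0,-5,-10,-20,-33):
    M=tool(AS,np.radians(t),0); q=r.solve_ik(tcp(spt(1,0,28),M,OFF),quat(M)); print(t,None if q is None else np.round(q,2))
E
```

```text
[-0.37  0.88  0.08  1.88  0.2   0.1  -0.46] tilt -17.2 t 53.9 open 61.7mm F 0.0
30 [-0.15  1.2  -0.28  0.96  0.13  1.51 -0.3 ]
20 [-0.14  1.09 -0.28  1.18  0.17  1.23 -0.34]
10 [-0.15  1.01 -0.26  1.39  0.22  0.95 -0.39]
0 [-0.2   0.93 -0.16  1.58  0.22  0.65 -0.41]
-5 [-0.25  0.9  -0.1   1.67  0.21  0.49 -0.42]
-10 [-0.29  0.89 -0.03  1.76  0.2   0.34 -0.43]
-20 [-0.36  0.87  0.05  1.92  1.39  0.05 -1.66]
-33 [ 0.29  1.26 -1.26  2.08  2.04  1.26 -1.87]
```

```bash
python3 - <<'E'
from h import *
s=1
turn(s,0,28,-17.2,-16,0); r.gripper_to(0,55); print(st())
sgo(s,0,33,-16,0,40); turn(s,0,33,-16,1,0); print(sgo(s,0,26,1,0,30,guard=8),st())
r.gripper_to(.7); turn(s,0,28,1,-16,0); r.gripper_to(0,55); print(st()); th,im=theta(s); print(th); cv2.imwrite("pics/f.png",im)
seat(s,-16,30,0)
th,im=theta(s,5,23.3); print("orange seen:",th)
r.gripper_to(.6); r.sleep(.2); sgo(s,5,110,30,0,150); z=probe(s)
E
```

```text
t 54.7 open 34.8mm F 55.0
True t 56.2 open 34.5mm F 55.0
t 58.2 open 34.8mm F 55.0
None
turned t 60.8 open 34.6mm F 54.9
lower True dx -1.2 dz 1.3 [-2.   0.2  0.9] t 61.4 open 34.7mm F 55.0
orange seen: None
probe True dz 0.4 t 66.8
```

```bash
python3 - <<'E'
from h import *
try: ok=pick("blu",-8,1); tp=-8
except r.MotionError as e: print(e); ok=pick("blu",4,1); tp=4
if ok:
    s=3; t1=2 - tp if tp<0 else 0; M=tool(AS,np.radians(t1),0); r.reach(tcp(spt(s,0,130),M,OFF),quat(M)); print(st())
    sgo(s,0,34,t1,0,80,guard=10); print("hit",sgo(s,0,22,t1,0,30,guard=8),"t1",t1); e=r.read_eef_pos()-tcp(spt(s,0,28),M,OFF)
    print("dx %.1f dz %.1f"%(e@SEX,e[2]),st())
    th,im=theta(s); print(th); cv2.imwrite("pics/g.png",im); print(np.round(r.read_joint_positions(),2))
E
```

```text
pick hit False [0.2 0.1 0.4]
t 71.5 open 34.6mm F 54.9 [ 2.3 -0.4  3.8]
t 73.0 open 34.8mm F 54.8
t 74.8 open 35.0mm F 54.8
hit True t1 10
dx -0.7 dz 1.4 t 76.4 open 34.9mm F 54.8
(np.float64(1.0071854284688533), np.float64(94.0))
[ 0.21  1.04 -0.02  1.27  0.07  1.01  0.22]
```

View pics/g.png

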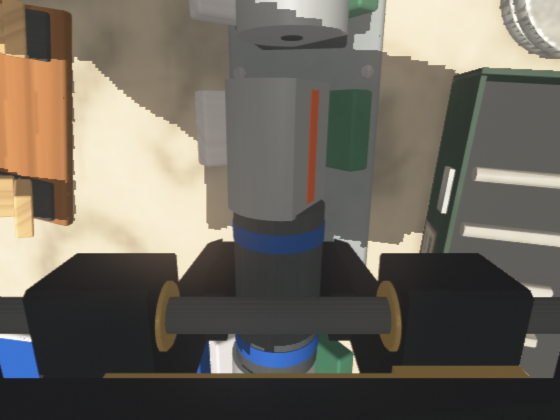

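The blue roller is on station 3. Its orange line at x≈315 is close to the right silhouette (axis about 279), so θ≈86°. The dark organiser box sits right of x≈440, so I limit the forward tilt.

```bash
python3 - <<'E'
from h import *
s=3
try: seat(s,-20,24,0,cur=10)
except r.MotionError as e: print(e,np.round(r.read_joint_positions(),2)); raise
r.sleep(.1); w=vision.get_image("wrist"); r.gripper_to(.6); r.sleep(.2); w2=vision.get_image("wrist"); sgo(s,5,110,24,0,150); z=probe(s)
cv2.imwrite("pics/h.png",cv2.resize(np.hstack([w[:300,150:500],w2[:300,150:500]]),None,fx=1.1,fy=1.1))
E
```

```text
regrip t 79.0 open 34.6mm F 55.0
turned t 81.5 open 34.7mm F 55.0
lower True dx -1.2 dz 5.9 [-1.4 -0.1  0.1] t 82.1 open 34.9mm F 55.0
probe True dz 2.7 t 87.3
```

View pics/h.png

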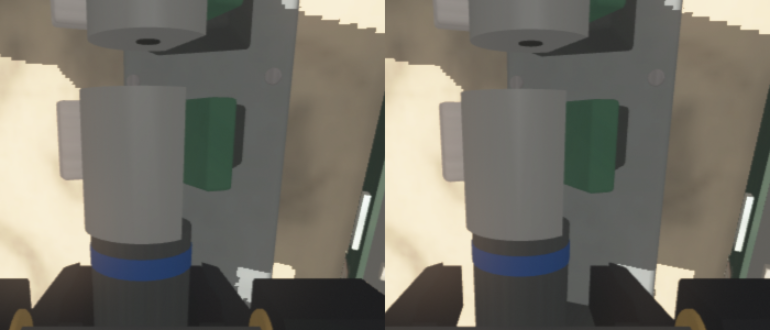

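Blue probes 2.7 mm high against 0.4 mm when home. That is about 14° short, since a start angle of at most 75° rules out over-rotation. I turn it another 15°.

```bash
python3 - <<'E'
from h import *
s=3; M=tool(AS,np.radians(3),0)
r.gripper_to(.7); r.reach(tcp(spt(s,2.6,110),M,OFF),quat(M)); sgo(s,2.6,25.7,3,0,80,guard=12); r.gripper_to(0,55); print(st())
sgo(s,0,34,3,0,40); turn(s,0,34,3,18,0); sgo(s,5,32,18,0,40); hit=sgo(s,5,21,18,0,25,guard=10)
M=tool(AS,np.radians(18),0); e=r.read_eef_pos()-tcp(spt(s,5,23.3),M,OFF); print("lower",hit,"dx %.1f dz %.1f"%(e@SEX,e[2]),st())
r.gripper_to(.6); r.sleep(.2); sgo(s,5,110,18,0,150); z=probe(s)
E
```

```text
t 90.3 open 34.9mm F 55.0
lower True dx -1.1 dz 1.7 t 92.0 open 34.9mm F 54.9
probe True dz 0.4 t 97.0
```

```bash
python3 - <<'E'
from h import *
r.reach([590,-20,460],quat(down(-np.pi/2))); r.gripper_to(1.0); r.sleep(.3)
m=vision.camera_model("wrist"); im=vision.get_image("wrist"); t=vision.get_image("top")
crop=cv2.resize(t[190:310,360:440],(256,384)); a=cv2.resize(im[20:230],(800,300),interpolation=cv2.INTER_CUBIC)
cv2.imwrite("pics/z.png",np.vstack([a,np.hstack([cv2.rotate(cv2.resize(t[195:305,365:440],(204,300)),cv2.ROTATE_90_CLOCKWISE),np.zeros((204,500,3),np.uint8)])]))
for n,lo,hi,s in (("red",(0,150,60),(5,255,255),1),("yel",(20,120,60),(32,255,255),2),("blu",(105,120,40),(125,255,255),3)):
    c=[x[1] for x in blobs(hsvmask(im,lo,hi),40) if 60<x[1][1]<200]
    P=[onplane(m,*q,100) for q in c]; print(n,[np.round([(p-spt(s,0,0))@SAX,(p-spt(s,0,0))@SEX],1) for p in P])
print(r.read_time())
E
```

```text
red [array([-19.5,   5.9]), array([29.6,  6.2])]
yel [array([-22.6,   5.6]), array([26.8,  5.9])]
blu [array([-30. ,   5.5]), array([19.2,  5.6])]
100.125
```

View pics/z.png

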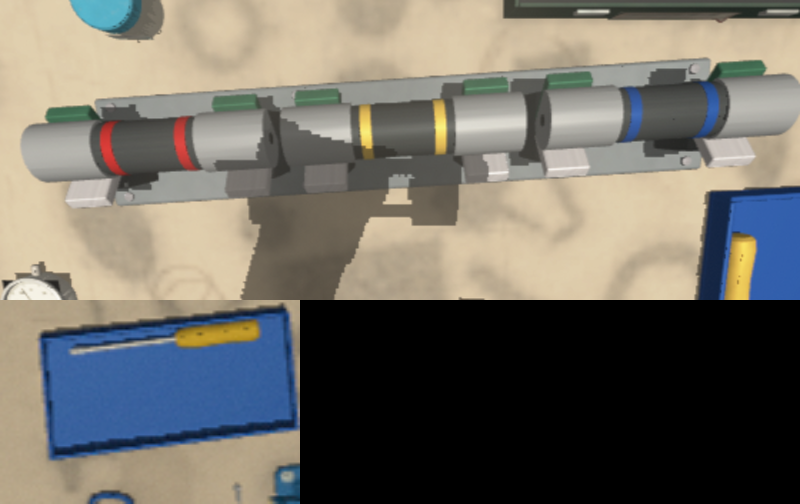

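The final picture shows all three rollers on their stations. They are within about 6 mm of centre along the groove, at equal lateral offset and equal probed height. The screwdriver lies flat and roughly central along the tray, and the jar has not moved.

```bash
python3 -c "
from cell import r
print(r.job_done())"
```

```text
the job is handed in; nothing more can be done
None
```

I handed the job in at about 100 s; the verdict was not shown. The screwdriver lies flat in the blue tray, all three rollers probe home against the green wall on their own stations, and the gripper touches nothing.

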